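Show which box to refill, and from which dish

TASK

Show a helper the refill job by pointing with the fingertips. First point straight down at the middle of the round dish of beads that stands nearest on the right of the wooden board, with the fingertips two to four centimetres above its rim, and hold still there for two seconds; then point in the same way at the open top of the one empty box on the board, hold for two seconds, and finish while still pointing at it. Touch, move or lift nothing at all, and do not come down over the rectangular tray or the full boxes: travel well above them.

Things in the scene. Friction and masses are not known exactly. Their poses are not given: they have to be found in the camera images.
- dish: shallow round dish of mixed beads, terracotta-like outside, loose, 105 mm across and 21 mm high; origin at the centre of its underside, z up. It and the rectangular tray may be in either's place, near the right side of the board as the robot sees it, one nearer and one farther; another such dish far back at the left of the table is not meant
- dish_middle (a point): centre of the dish at the height of its rim, 21 mm above the table; z up. The first thing to point at: the TCP above it, fingers down
- box_empty: the empty box: small square brown card box standing in its own lid, open at the top with nothing in it, loose, 65 x 65 mm at the foot, about 58 mm across its mouth, 56 mm high; origin at the centre of its underside, z up. It stands in any one of the four places (two by two, 77 mm apart) on the board
- box_empty_mouth (a point): centre of the empty box's open mouth at the height of its rim, 62 mm above the table; z up. The second thing to point at
- box_full_03: small square brown card box standing in its own lid, loose, filled to the brim with pale findings, 65 x 65 mm, 64 mm high; origin at the centre of its underside, z up. Stands on the sorting board; a bystander, not to be touched or pointed at
- box_full_08: small square brown card box standing in its own lid, loose, filled to the brim with pale findings, 65 x 65 mm, 57 mm high; origin at the centre of its underside, z up. Stands on the sorting board; a bystander, not to be touched or pointed at
- box_full_09: small square brown card box standing in its own lid, loose, filled to the brim with pale findings, 65 x 65 mm, 58 mm high; origin at the centre of its underside, z up. Stands on the sorting board; a bystander, not to be touched or pointed at
- tray: white rectangular tray of metal parts with rounded corners, loose, 69 x 99 mm, 28 mm high; origin at the centre of its underside, z up. A bystander; another such tray lies left of the board by the grey cabinet
- sorting_board: fixed square plywood board with a low lip, 172 x 172 mm, floor 6 mm and lip 12 mm above the table; origin at the centre of its underside, z up. The four boxes stand on it; the highest rim is 70 mm above the table

How it is judged:
On the way, in this order (a step that is already met when the one before it is completed fails the run):
1. the fingertips point down at the middle of the round bead dish, just above it, for 1.5 s (horizontal distance between the grasp point and dish_middle below 0.03 m and z of the grasp point in the frame of dish_middle between 0.02 and 0.08 m and angle between the grasp point's own z axis and vertical above 2.4 rad), for 1.5 s.
2. the fingertips point down at the middle of the empty box's mouth, just above it, for 1.5 s (horizontal distance between the grasp point and box_empty_mouth below 0.022 m and z of the grasp point in the frame of box_empty_mouth between 0.02 and 0.08 m and angle between the grasp point's own z axis and vertical above 2.4 rad), for 1.5 s.
At the end, for the whole second after the job is handed in: The TCP is still above the empty box's mouth: within 22 mm sideways of its middle, 20 to 80 mm above its rim, tool axis within 42 degrees of straight down; dish, tray and all boxes are at rest within 4 mm of where they stood. (At the dish before: within 30 mm sideways, 20 to 80 mm above its rim.) (all of step 2 and distance of each of box_empty, dish, tray, box_full_03, box_full_08, box_full_09 from where it was at the start of the episode below 0.004 m and linear speed of each of box_empty, dish, tray, box_full_03, box_full_08, box_full_09 below 0.01 m/s); the robot touches nothing.
It fails at once if the robot touches something (contact force between any of the fingers, the arm and anything else above 0.5 N).
It fails at once if a dish, tray or box is moved or lifted by more than 4 mm (distance of any of box_empty, dish, tray, box_full_03, box_full_08, box_full_09 from where it was at the start of the episode above 0.004 m).
It fails at once if the tool comes down over a wrong thing: TCP within 25 mm of a full box's middle and below 115 mm, or within 30 mm of the rectangular tray's middle and below 80 mm ((horizontal distance between the grasp point and box_full_03 below 0.025 m and height (world z) of the grasp point below 0.115 m) or (horizontal distance between the grasp point and box_full_08 below 0.025 m and height (world z) of the grasp point below 0.115 m) or (horizontal distance between the grasp point and box_full_09 below 0.025 m and height (world z) of the grasp point below 0.115 m) or (horizontal distance between the grasp point and tray below 0.03 m and height (world z) of the grasp point below 0.08 m)).
It also fails if it takes over 38 s, if anything falls off the work surface, if the arm or the gripper's body presses on something with over 40 N, if the wrist force passes 120 N, or if a joint passes its speed limit or range.

ROBOT

A 6-joint arm with a two-finger parallel gripper is mounted at the origin on a cart in front of the work surface, level with it; the furniture and walls round the work are solid. World frame = base frame: x ahead of the robot, y to its left, z up, the work surface at z = 0. Lengths are in m, angles in rad, forces in N, time in s.
With the tool pointing down it reaches from about 0.35 to 0.975 m from the base axis. Payload 4.9 kg.
Tool frame: the origin (TCP) lies between the finger pads, 19 mm behind the fingertips; this is the grasp point; z points along the fingers, y is the line along which they close (so a half turn about z gives the same grasp; the last joint's range is limited). The gripper opens to 85 mm and grips with 20 to 120 N. Pads are 22 mm wide; open, the fingers measure 114 mm over their backs; the gripper's body (76 mm by 85 mm) begins 54 mm behind the grasp point. The pads swing forward as they close: fully open they stand 13 mm farther back than shut.
Start: joints at [1.112, 0.053, 1.613, -0, 1.476, -0.119], TCP at [0.208, 0.589, 0.25] pointing down, gripper open.
Joint ranges: [-3.01, 3.01], [-1.01, 2.22], [0.06, 2.58], [-1.02, 4.17], [0.09, 2.62], [-3.14, 3.14]. Speed limits (rad/s): [2.57, 2.57, 3.14, 3.14, 3.14, 3.14].

INTERFACE

Orientations are given as a rotation vector (axis times angle).
In Python, from station import ctrl gives the robot as it stands. The module is installed in compiled form; this text tells all that it offers.
- The arm moves only by the tool servo_tool, never from a script. Its argument "increments" is a list that holds one entry, the list of rows, each a list of 5 numbers: the finger opening in cm, from 0 to 8.54, then the shift along the tool's x, y, z in cm, then the turn about the tool's z in degrees. A call has 1 to 5 rows; each row is the pose to reach, as a shift and turn from the pose commanded when the call began, along the tool's axes at that moment; what a row does not reach only later rows make up. A row lasts 1/10 s, in which the tool goes at most 50 mm and 8.59 degrees, less where a joint would pass 70% of its speed; a pose out of reach is approached as far as the arm can. A call with a gripper value outside its range is refused whole. The fingers move at their own pace and stop on an object; "newtons" is the grip in N (left out, the last holds). Time passes only in rows, so rows that repeat a pose let the fingers close. It gives the time, the measured TCP pose, the force, the opening and the grip force at its end, in the units of the state.
- ctrl.get_obs(): the state, without advancing time (a new reading comes with each control period).
- ctrl.get_image(name): name is "scene" or "side" or "wrist"; returns a dict with "img" (420x560x3 uint8, red, green, blue), "fx", "fy", "cx", "cy" (pixels), "rvec" (rotation vector, rad) and "tvec" (3), from world to camera coordinates, as OpenCV has them; the wrist camera has in their place "mount" (4x4, takes a point from camera to tool coordinates, whose origin is the TCP and whose axes are the flange's). Camera axes: x right, y down, z forward; pixel columns grow to the right and rows downward; lengths in m; the calibration is good to about 2 mm. The wrist camera is an equidistant fisheye: a pixel r from the principal point sees the ray r / f radians off the axis. A picture is of the moment at which its call begins: read the wrist's pose just before it. There is no depth.
- ctrl.finish_job(): hands the job in; it is judged then, once.
The state is a dict: "t": time; "q": joint angles; "dq": joint speeds; "effort": joint torques, N m; "tool_pos": TCP position; "tool_rot": TCP orientation; "contact_force": force on the tool from outside, world axes, zero at the start; "wrist_torque": the same for the moment, N m; "opening": finger opening in m; "grip_force": force on a finger pad.
Only numpy, scipy, OpenCV 4.12 (cv2) and the standard library are available. Lean on these libraries where they do the work, as an engineer would, in place of code of your own. Each camera call takes 0.05 s, during which the arm holds its last target. There are 200 camera calls.

## Working session

There is one attempt and no reset: what is moved stays moved. The work goes in short steps, Python scripts to look and compute and a tool call to move; the robot and the scene stay as the last step left them, time stands still between calls to the robot, and variables do not carry over. Pictures are saved under pics/ and viewed, at most 10 in all, crops included, and the job is handed in when it is done.

Besides the shell and the picture viewer there is one more tool, called after ">>>" as name(argument=value, ...), one argument or row to a line, values as JSON. servo_tool: Moves the arm, as the interface text tells. Its arguments: {"type":"object","properties":{"increments":{"type":"array"},"newtons":{"type":"number"}},"required":["increments"]}

```bash
mkdir -p pics; cat > h.py <<'E'
import numpy as np, cv2, pickle
from station import ctrl
def snap(n,f):
    d=ctrl.get_image(n); cv2.imwrite(f'pics/{f}.png',d['img'][:,:,::-1]); pickle.dump(d,open(f'pics/{f}.pkl','wb')); return d
def ray(d,u,v,z):
    R=cv2.Rodrigues(np.array(d['rvec'],float))[0]; t=np.array(d['tvec'],float).ravel()
    c=-R.T@t; r=R.T@np.array([(u-d['cx'])/d['fx'],(v-d['cy'])/d['fy'],1]); return c+r*(z-c[2])/r[2]
E
python3 - <<'E'
from h import *
o=ctrl.get_obs();print(o['t'],o['tool_pos'],o['tool_rot'],o['opening'])
for n in('scene','side'):
    d=snap(n,n+'0'); R=cv2.Rodrigues(np.array(d['rvec'],float))[0];print(n,-R.T@np.array(d['tvec']).ravel())
print(cv2.Rodrigues(np.array(o['tool_rot'],float))[0].round(3))
E
```

```text
0.0 [0.20805382 0.58873634 0.24876493] [-5.31154215e-01 -3.09577097e+00  3.09006571e-03] 0.0854124379080336
scene [-0.02313886 -0.12940193  0.57624542]
side [ 0.51325225 -0.6835148   0.4986908 ]
[[-0.943  0.333 -0.001]
 [ 0.333  0.943 -0.002]
 [ 0.    -0.002 -1.   ]]
```

View pics/scene0.png

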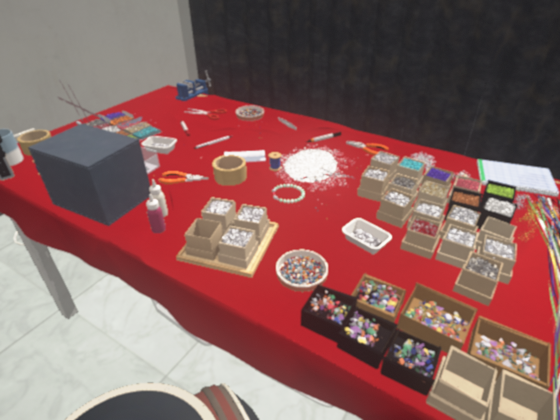

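View pics/side0.png

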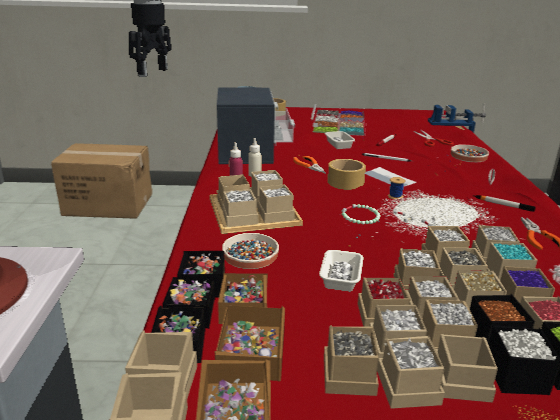

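The scene image shows the dish at about (302,268), the tray at (367,235), and the empty box at the near-left place on the board, about (204,232). I'll enlarge both views.

```bash
python3 - <<'E'
import cv2
a=cv2.imread('pics/scene0.png')[190:300,170:340]; b=cv2.imread('pics/side0.png')[160:280,200:320]
cv2.imwrite('pics/c1.png',cv2.resize(a,None,fx=4,fy=4,interpolation=2)); cv2.imwrite('pics/c2.png',cv2.resize(b,None,fx=5,fy=5,interpolation=2))
E
```

```text
(no output)
```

View pics/c1.png

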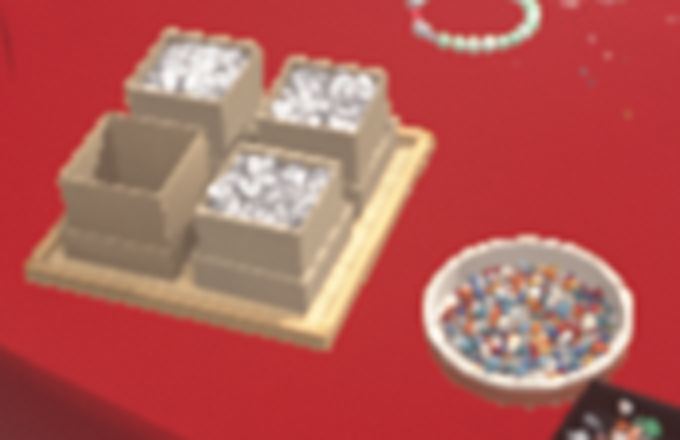

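View pics/c2.png

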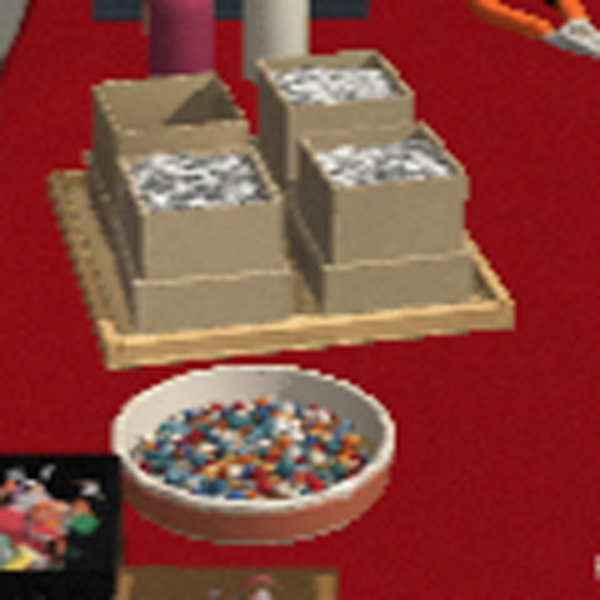

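The crops agree. The empty box mouth corners in crop 1 are about (105,115), (210,152), (165,218) and (62,180). The dish rim spans x 422–633 and y 236–388 in crop 1, and x 112–395 and y 366–510 in crop 2.

```bash
python3 - <<'E'
from h import *
L=lambda f:pickle.load(open(f'pics/{f}.pkl','rb'))
s,e=L('scene0'),L('side0')
S=lambda x,y,z:ray(s,170+x/4-.4,190+y/4-.4,z)
E=lambda x,y,z:ray(e,200+x/5-.4,160+y/5-.4,z)
for F,l in((S,[(422,312),(633,312),(528,236),(528,388)]),(E,[(112,435),(395,438),(255,366),(255,510)])):
    p=np.array([F(*q,.021) for q in l]);print('dish',p[:,:2].round(3).tolist(),p.mean(0).round(4), (p[2]+p[3])[:2]/2)
for F,l in((S,[(105,115),(210,152),(165,218),(62,180)]),(E,[(95,88),(215,75),(247,125),(118,147)])):
    p=np.array([F(*q,.062) for q in l]);print('empty',p[:,:2].round(3).tolist(),p.mean(0).round(4))
for n,q in dict(NR=(268,190),FL=(195,67),FR=(328,93)).items(): print(n,S(*q,.063).round(3))
for n,q in dict(NR=(202,180),FL=(335,85),FR=(385,160)).items(): print(n,E(*q,.063).round(3))
print('board',[S(*q,.012)[:2].round(3) for q in((25,270),(325,340),(435,140))])
print('tray',ray(s,367,233,.025))
E
```

```text
dish [[0.439, 0.184], [0.495, 0.094], [0.516, 0.167], [0.423, 0.113]] [0.4683 0.1393 0.021 ] [0.46965807 0.13992759]
dish [[0.419, 0.136], [0.524, 0.138], [0.469, 0.191], [0.475, 0.086]] [0.4717 0.1376 0.021 ] [0.47191901 0.13840622]
empty [[0.439, 0.39], [0.444, 0.32], [0.392, 0.306], [0.386, 0.371]] [0.4152 0.3466 0.062 ]
empty [[0.389, 0.372], [0.441, 0.39], [0.459, 0.333], [0.406, 0.307]] [0.4238 0.3504 0.062 ]
NR [0.435 0.275 0.063]
FL [0.498 0.376 0.063]
FR [0.518 0.297 0.063]
NR [0.444 0.273 0.063]
FL [0.496 0.378 0.063]
FR [0.519 0.297 0.063]
board [array([0.361, 0.384]), array([0.404, 0.219]), array([0.568, 0.259])]
tray [0.63365782 0.06744936 0.025     ]
```

```bash
python3 - <<'E'
from h import *
s=pickle.load(open('pics/scene0.pkl','rb'))
print('cab',[ray(s,u,v,0)[:2].round(3) for u,v in((105,217),(52,197),(153,185))])
print('bottle',[ray(s,u,v,0)[:2].round(3) for u,v in((157,230),(163,215))])
c=ray(s,105,217,0)
for h in(.1,.15,.2,.25):print(h,ray(s,103,163,h)[:2].round(3))
E
```

```text
cab [array([0.38 , 0.646]), array([0.362, 0.84 ]), array([0.545, 0.657])]
bottle [array([0.413, 0.499]), array([0.462, 0.531])]
0.1 [0.451 0.704]
0.15 [0.402 0.617]
0.2 [0.352 0.529]
0.25 [0.302 0.442]
```

>>> servo_tool(
  increments=[
    [[2,-3,-2.5,0,0],[2,-6,-5,0,0],[2,-9,-7.6,0,0],[2,-12,-10.2,0,0],[2,-15,-12.7,0,0]],
  ],
)

```text
t: 0.6
tool_pos: [0.3076, 0.4179, 0.2494]
tool_rot: [-0.53, -3.096, 0.001]
contact_force: [0.9, -0.2, 0.2]
opening: 0.0202
grip_force: 0.0
```

>>> servo_tool(
  increments=[
    [[2,-3,-2.5,0,0],[2,-6,-5.1,0,0],[2,-9,-7.6,0,0],[2,-12,-10.2,0,0],[2,-15,-12.7,0,0]],
  ],
)

```text
t: 1.1
tool_pos: [0.4067, 0.2482, 0.2496]
tool_rot: [-0.531, -3.096, 0.0]
contact_force: [1.5, -0.7, 0.7]
opening: 0.02
grip_force: 0.0
```

>>> servo_tool(
  increments=[
    [[2,-3,-2.5,0,0],[2,-6,-5,0,0],[2,-8,-6.8,0,0],[2,-9.6,-8.2,2,0],[2,-9.6,-8.2,4,0]],
  ],
)

```text
t: 1.6
tool_pos: [0.471, 0.1384, 0.2099]
tool_rot: [0.536, 3.094, -0.0]
contact_force: [-0.4, 0.8, -0.7]
opening: 0.02
grip_force: 0.0
```

```bash
python3 - <<'E'
from h import *
o=ctrl.get_obs();print(o['t'],o['tool_pos'],o['tool_rot'])
snap('side','side1');d=snap('wrist','w1');print({k:v for k,v in d.items() if k!='img'})
M=np.array(d['mount']);R=cv2.Rodrigues(np.array(o['tool_rot'],float))[0]
def proj(p):
    c=np.linalg.inv(M)@np.r_[R.T@(np.array(p)-o['tool_pos']),1]; c=c[:3]
    r=np.hypot(c[0],c[1]);th=np.arctan2(r,c[2]);return (d['cx']+d['fx']*th*c[0]/r, d['cy']+d['fy']*th*c[1]/r)
im=cv2.imread('pics/w1.png')
for p in((.470,.1385,.021),(.4185,.350,.062)):
    u=proj(p);print(u);cv2.circle(im,tuple(int(round(x)) for x in u),4,(0,255,0),1)
cv2.imwrite('pics/w1m.png',im)
E
```

```text
1.6 [0.47096775 0.13840398 0.2099077 ] [ 5.36268215e-01  3.09381729e+00 -3.06020529e-04]
{'fx': 325.19226210127806, 'fy': 325.19226210127806, 'cx': 277.3298075301589, 'cy': 212.55897307380198, 'mount': array([[ 2.79008367e-04, -9.62500694e-01, -2.71279074e-01,
         6.84308145e-02],
       [ 9.99999919e-01,  1.89507774e-04,  3.56116594e-04,
        -2.59472505e-04],
       [-2.91352975e-04, -2.71279152e-01,  9.62500669e-01,
        -1.23027527e-01],
       [ 0.00000000e+00,  0.00000000e+00,  0.00000000e+00,
         1.00000000e+00]])}
(np.float64(277.22564213968525), np.float64(192.19872546010834))
(np.float64(473.15212088756186), np.float64(79.10259234270839))
```

View pics/w1m.png

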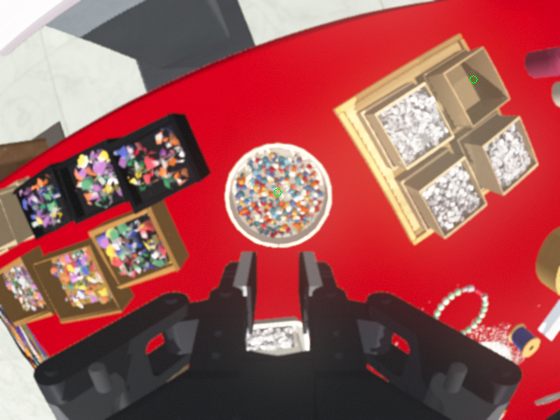

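In the wrist view the predicted dish centre (277,192) sits at the middle of the dish, and the box marker (473,79) falls inside the empty mouth. I'll go down and hold.

>>> servo_tool(
  increments=[
    [[2,0,0,3,0],[2,0,0,6,0],[2,0,0,9,0],[2,0,0,12,0],[2,0,0,13.7,0]],
  ],
)

```text
t: 2.2
tool_pos: [0.4683, 0.1408, 0.0711]
tool_rot: [-0.529, -3.094, 0.001]
contact_force: [-0.9, -0.0, -0.1]
opening: 0.0197
grip_force: 0.0
```

>>> servo_tool(
  increments=[
    [[2,0,0,0,0],[2,0,0,0,0],[2,0,0,0,0],[2,0,0,0,0],[2,0,0,0,0]],
  ],
)

```text
t: 2.7
tool_pos: [0.4705, 0.1406, 0.0743]
tool_rot: [0.531, 3.094, 0.001]
contact_force: [0.8, -0.3, 0.1]
opening: 0.02
grip_force: 0.0
```

>>> servo_tool(
  increments=[
    [[2,0,0,0,0],[2,0,0,0,0],[2,0,0,0,0],[2,0,0,0,0],[2,0,0,0,0]],
  ],
)

```text
t: 3.2
tool_pos: [0.4696, 0.1404, 0.073]
tool_rot: [-0.531, -3.096, 0.0]
contact_force: [-0.8, -0.6, 0.4]
opening: 0.0197
grip_force: 0.0
```

>>> servo_tool(
  increments=[
    [[2,0,0,0,0],[2,0,0,0,0],[2,0,0,0,0],[2,0,0,0,0],[2,0,0,0,0]],
  ],
)

```text
t: 3.7
tool_pos: [0.4697, 0.1405, 0.073]
tool_rot: [-0.531, -3.096, 0.0]
contact_force: [0.1, 0.3, 0.5]
opening: 0.0198
grip_force: 0.0
```

>>> servo_tool(
  increments=[
    [[2,0,0,0,0],[2,0,0,0,0],[2,0,0,0,0],[2,0,0,0,0],[2,0,0,0,0]],
  ],
)

```text
t: 4.2
tool_pos: [0.4697, 0.1405, 0.073]
tool_rot: [0.531, 3.096, -0.0]
contact_force: [-0.3, 0.2, 0.8]
opening: 0.0198
grip_force: 0.0
```

>>> servo_tool(
  increments=[
    [[2,0,0,0,0],[2,0,0,0,0],[2,0,0,0,0],[2,0,0,0,0],[2,0,0,0,0]],
  ],
)

```text
t: 4.7
tool_pos: [0.4697, 0.1405, 0.073]
tool_rot: [0.531, 3.096, -0.0]
contact_force: [-0.3, -0.9, 0.4]
opening: 0.0198
grip_force: 0.0
```

>>> servo_tool(
  increments=[
    [[2,0,0,-3,0],[2,0,0,-6,0],[2,0,0,-9,0],[2,0,0,-12,0],[2,0,0,-14,0]],
  ],
)

```text
t: 5.2
tool_pos: [0.4704, 0.1406, 0.2157]
tool_rot: [0.531, 3.093, 0.002]
contact_force: [-0.3, -0.6, 0.4]
opening: 0.0198
grip_force: 0.0
```

>>> servo_tool(
  increments=[
    [[2,1.5,2.3,0,0],[2,3.5,5.4,0,0],[2,5.5,8.4,0,0],[2,7.5,11.5,0,0],[2,9,13.8,0,0]],
  ],
)

```text
t: 5.7
tool_pos: [0.4301, 0.3023, 0.213]
tool_rot: [-0.53, -3.097, -0.001]
contact_force: [-0.5, -0.2, -0.1]
opening: 0.0197
grip_force: 0.0
```

>>> servo_tool(
  increments=[
    [[2,1.3,2,0,0],[2,2.3,3.5,0,0],[2,2.8,4.25,0,0],[2,2.8,4.25,0,0],[2,2.8,4.25,0,0]],
  ],
)

```text
t: 6.2
tool_pos: [0.4187, 0.3495, 0.2129]
tool_rot: [0.531, 3.096, -0.001]
contact_force: [0.4, -0.8, -0.2]
opening: 0.0199
grip_force: 0.0
```

```bash
python3 - <<'E'
from h import *
o=ctrl.get_obs();print(o['t'],o['tool_pos'])
d=snap('wrist','w2')
M=np.array(d['mount']);R=cv2.Rodrigues(np.array(o['tool_rot'],float))[0]
im=cv2.imread('pics/w2.png')
for p in((.4185,.350,.062),):
    c=(np.linalg.inv(M)@np.r_[R.T@(np.array(p)-o['tool_pos']),1])[:3]
    r=np.hypot(c[0],c[1]);th=np.arctan2(r,c[2]);u=(d['cx']+d['fx']*th*c[0]/r, d['cy']+d['fy']*th*c[1]/r)
    print(u);cv2.circle(im,tuple(int(round(x)) for x in u),4,(0,255,0),1)
cv2.imwrite('pics/w2m.png',im)
E
```

```text
6.2 [0.41870724 0.34950056 0.21287101]
(np.float64(278.07716930225024), np.float64(202.4218982313607))
```

View pics/w2m.png

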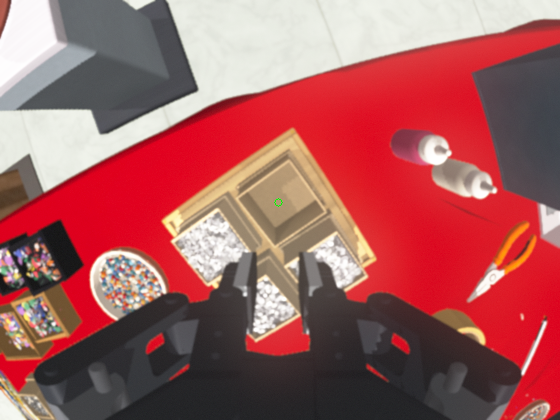

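The marker (278,202) lies close to the mouth's middle, about (282,201). I'll shift 3 mm along tool y and descend to z ≈ 0.115.

>>> servo_tool(
  increments=[
    [[2,0,0.3,2.5,0],[2,0,0.3,5,0],[2,0,0.3,7.5,0],[2,0,0.3,9,0],[2,0,0.3,9.7,0]],
  ],
)

```text
t: 6.75
tool_pos: [0.419, 0.3517, 0.1142]
tool_rot: [-0.532, -3.094, 0.003]
contact_force: [0.4, -0.8, 0.1]
opening: 0.0199
grip_force: 0.0
```

>>> servo_tool(
  increments=[
    [[2,0,0,0,0],[2,0,0,0,0],[2,0,0,0,0],[2,0,0,0,0],[2,0,0,0,0]],
  ],
)

```text
t: 7.25
tool_pos: [0.4199, 0.3531, 0.1168]
tool_rot: [0.531, 3.095, 0.001]
contact_force: [0.5, -0.4, 0.0]
opening: 0.0198
grip_force: 0.0
```

>>> servo_tool(
  increments=[
    [[2,0,0,0,0],[2,0,0,0,0],[2,0,0,0,0],[2,0,0,0,0],[2,0,0,0,0]],
  ],
)

```text
t: 7.75
tool_pos: [0.4195, 0.3528, 0.1159]
tool_rot: [-0.531, -3.096, 0.0]
contact_force: [0.3, 1.0, -0.2]
opening: 0.0198
grip_force: 0.0
```

>>> servo_tool(
  increments=[
    [[2,0,0,0,0],[2,0,0,0,0],[2,0,0,0,0],[2,0,0,0,0],[2,0,0,0,0]],
  ],
)

```text
t: 8.25
tool_pos: [0.4196, 0.3528, 0.116]
tool_rot: [-0.531, -3.096, -0.0]
contact_force: [-0.2, 0.0, -0.3]
opening: 0.0199
grip_force: 0.0
```

>>> servo_tool(
  increments=[
    [[2,0,0,0,0],[2,0,0,0,0],[2,0,0,0,0],[2,0,0,0,0],[2,0,0,0,0]],
  ],
)

```text
t: 8.75
tool_pos: [0.4196, 0.3528, 0.116]
tool_rot: [0.531, 3.096, 0.0]
contact_force: [-0.5, 0.1, 0.2]
opening: 0.0201
grip_force: 0.0
```

>>> servo_tool(
  increments=[
    [[2,0,0,0,0],[2,0,0,0,0],[2,0,0,0,0],[2,0,0,0,0],[2,0,0,0,0]],
  ],
)

```text
t: 9.25
tool_pos: [0.4196, 0.3528, 0.116]
tool_rot: [0.531, 3.096, -0.0]
contact_force: [0.5, 1.4, -0.7]
opening: 0.0201
grip_force: 0.0
```

```bash
python3 - <<'E'
from h import *
d=snap('side','side2')
b=d['img'][100:280,170:320,::-1]
cv2.imwrite('pics/c3.png',cv2.resize(b,None,fx=3.3,fy=3.3,interpolation=2))
E
```

```text
(no output)
```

View pics/c3.png

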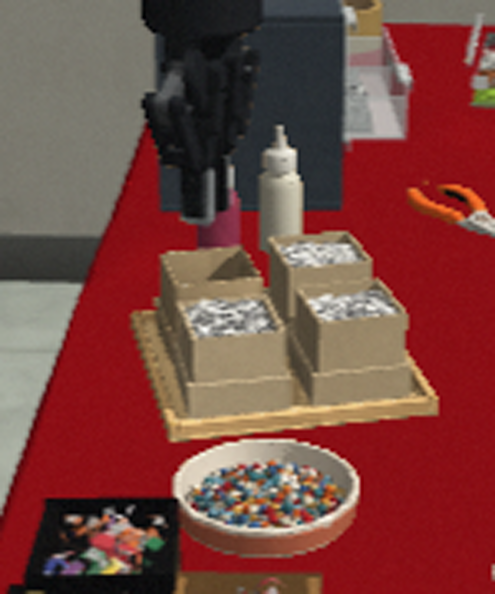

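The side view shows the fingertips, at crop (200,220), hovering clear above the empty box's mouth, around (210,270). Nothing appears to have moved.

```bash
python3 -c "
from station import ctrl
print(ctrl.finish_job())"
```

```text
the job is handed in; nothing more can be done
None
```

I pointed at the middle of the bead dish and then at the mouth of the empty box, held over two seconds at each, saw no sign of contact, and handed the job in still pointing at the box; no verdict came back.

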